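# Dial the pulse count into the stimulator

## Task

Set the stimulator console's three thumbwheels to 374: the blue-framed wheel to 3, the white-framed to 7 and the yellow-framed to 4 (resistor colour code on the rims: orange, violet, yellow at the crown). Turn them gently with light finger pressure, as the sprung mounts are delicate; only when the whole code stands, press the green button fully down to load it, and let go. Do not press the red button, and leave the other things as they are.

Things in the scene. Friction and masses are not known exactly. Their poses are not given: they have to be found in the camera images.
- console: pulse-stimulator console: fixed grey box 190 (x) x 300 (y) x 80 mm high, flat dark top panel. Origin: centre of its underside. Front (sockets) to -x, slightly yawed. Three thumbwheels side by side rise from framed slots, axes along console y, at console x -10 mm: blue frame (hundreds) y +44, white (tens) y 0, yellow (units) y -44 mm. Never load it or its wheels beyond 13 N in all
- slot_a (a point): panel point (80 mm above the table) under the crown of the blue-framed wheel; axes as the console's. Every wheel is a finely ribbed disc (ribs 0.3 mm), 40 mm diameter, 16 mm wide. Its crown stands 8 to 19 mm above this point, different for each wheel and run and NOT reported: find it by touch. The wheel is sprung: it sinks 1 mm per 4 N and bottoms after 5 mm
- slot_b (a point): the same for the white-framed wheel. To turn a wheel, press a fingertip on its crown and drag along console x: it rolls with the tip, 12.6 mm of drag a digit. Some 3 to 4 N of pressure at least is needed to carry it over its clicks; 5 to 8 N is good. Pressed too lightly the tip slips
- slot_c (a point): the same for the yellow-framed wheel. Ten colour patches on each rim: 0 black, 1 brown, 2 red, 3 orange, 4 yellow, 5 green, 6 blue, 7 violet, 8 grey, 9 white. The digit set is the patch at the crown, between two white index marks on the panel; the next higher digit lies on the robot's side of it
- wheel_a (a joint): angle of the blue-framed wheel, rad: digit d is at the crown at d*0.6283; stops at digits 0 and 9 (0 to 5.655). Grows as the crown is pushed away, along console +x. Each digit is a click: let go between two, the wheel falls into the nearer one. It may start at any digit, even the right one
- wheel_b (a joint): angle of the white-framed wheel, rad: digit d is at the crown at d*0.6283; stops at digits 0 and 9 (0 to 5.655). Grows as the crown is pushed away, along console +x. Each digit is a click: let go between two, the wheel falls into the nearer one.
- wheel_c (a joint): angle of the yellow-framed wheel, rad: digit d is at the crown at d*0.6283; stops at digits 0 and 9 (0 to 5.655). Grows as the crown is pushed away, along console +x. Each digit is a click: let go between two, the wheel falls into the nearer one.
- load_top (a point): centre of the top of the green LOAD button, a 28 mm disc on a short black housing on the console panel, at console x = -10 mm and y = +110 or -110 mm (the two buttons may be swapped); z axis up. Pressed straight down; springs back
- load (a joint): travel of the green button, m: 0 out, 0.006 fully down (about 5 N); it counts as pressed beyond 0.004
- clear_top (a point): centre of the top of the red CLEAR button, the same shape, at the other end of the panel; not to be pressed
- clear (a joint): travel of the red button, m, 0 out to 0.006 fully down
- cap_a: loose steel cap, 18 mm diameter, 22 mm high, standing at the rear of the console's panel; origin: centre of its underside. Leave alone
- drift_card: loose yellow plastic module 28 x 50 x 12 mm lying at the rear of the console's panel; origin: centre of its underside. Leave alone
- driver: loose screwdriver lying on the table; leave alone
- glue: loose bottle, 44 mm diameter, 90 mm high, on the table; leave alone
- beaker: loose white cup, 64 mm diameter, 80 mm high; leave alone
- tray: loose blue open tray 100 x 140 x 30 mm; leave alone
- dial_box: loose black control box 110 x 130 x 50 mm with a metal dial, 80 mm high in all; leave alone

How it is judged:
By the outcome, as a careful person would: the job done as asked, in the order asked, and still so for the second after the job is handed in, with the robot touching nothing.
It also fails if it takes over 70 s, if anything falls off the work surface, if the arm or the gripper's body presses on something with over 40 N, if the wrist force passes 120 N, or if a joint passes its speed limit or range.

## Robot

A 6-joint arm with a two-finger parallel gripper is mounted at the origin on the work surface. World frame = base frame: x ahead of the robot, y to its left, z up, the work surface at z = 0. Lengths are in m, angles in degrees, forces in N, time in s.
With the tool pointing down it reaches from about 0.35 to 0.875 m from the base axis. Payload 4.2 kg.
Tool frame: the origin (TCP) lies midway between the tips of the shut fingers; the grasp point (between the pads) lies 19 mm behind it; y points along the fingers, z is the direction in which the jaws open and shut, and the axes are right-handed (so a half turn about y gives the same grasp; the last joint's range is limited). The gripper opens to 87 mm and grips with 3 to 60 N. Pads are 19 mm wide; open, the fingers measure 117 mm over their backs; the gripper's body (75 mm by 190 mm) begins 51 mm behind the grasp point.
Start: joints at [84.603, 22.042, 0.453, 0, -68.411, -14.817], TCP at [0.216, 0.586, 0.223] pointing down, gripper open.
Joint ranges: [-179.83, 179.83], [-69.29, 118.12], [-61.27, 80.66], [-181.25, 117.63], [-171.15, -9.14], [-177.46, 177.46]. Speed limits (degrees/s): [159.86, 159.86, 180, 180, 180, 180].

## Interface

Orientations are given as [roll, pitch, yaw] about the fixed x, y, z axes, in that order (R = Rz(yaw) Ry(pitch) Rx(roll)).
In Python, from workcell import env gives the robot as it stands. The module is installed in compiled form; this text tells all that it offers. Calls block until the motion is done:
- env.goto(position, orientation): joint-space move of the TCP to a pose.
- env.move_straight(position, rotation=None, rate=0.15, force_limit=None): straight line of the TCP; rotation=None keeps the orientation; rate is the mean speed in m/s. With force_limit (N) it stops when the force on the tool has changed by that much, and returns True; else False.
- env.set_joints(angles): joint-space move.
- env.gripper_to(opening, grasp_force=None): opening from 0.0 (shut) to 1.0 (fully open); grasp_force is the grip in N (None keeps the last); returns when the fingers have stopped.
- env.dwell(seconds).
- env.inverse_kinematics(position, orientation): joint angles nearest the present ones, or None.
- env.read_state(): the state.
- env.grab_frame(name): name is "scene" or "side" or "wrist"; returns a dict with "image" (384x512x3 uint8, blue, green, red), "fx", "fy", "cx", "cy" (pixels), "D" ([k1, k2, p1, p2, k3] as OpenCV has them; the pictures are not rectified), "position" and "orientation" of the camera in the world. Camera axes: x right, y up, looking along -z (the intrinsics and any distortion apply to the point x, -y, -z); pixel columns grow to the right and rows downward; lengths in m; the calibration is good to about 2 mm. A picture is of the moment at which its call begins. There is no depth.
A pose or a line that the arm cannot do raises env.Unreachable and nothing moves.
- env.close_job(): hands the job in, once; it reports no verdict.
Trained networks look in a picture, given as the dict that the camera call returned (one of the last four; its "shot" number tells which), for a name from the list of things; names that differ only in an ending like _2 or _b are one class to them, and where a whole thing is asked for, a point or a joint stands for the part that bears it (a point fixed in the world has none). Each returns a list of dicts, best first, with "score" (0 to 1); they miss things now and then, are a little off and sometimes report something else, mostly with a low value. They report only what shows in the picture. A call takes as long as a camera call.
- env.search_frame(picture, thing): "xyz" ([x, y, z] in m, in world coordinates, good to about 4 mm: the middle of the surface that is visible of it).
- env.trace(picture, thing): "mask" (384x512 bool, what is visible of it).
The state is a dict: "clock": time; "joint_positions": joint angles; "qvel": joint speeds; "joint_torque": joint torques, N m; "position": TCP position; "tool_rot": TCP orientation; "force": force on the tool from outside, world axes, zero at the start; "wrist_torque": the same for the moment, N m; "opening": opening from 0.0 (shut) to 1.0 (fully open).
Only numpy, scipy, OpenCV 4.12 (cv2) and the standard library are available. Lean on these libraries where they do the work, as an engineer would, in place of code of your own. Each camera call takes 0.05 s, during which the arm holds its last target.

## Working session

There is one attempt and no reset: what is moved stays moved. The work goes in short steps, each a Python script; the robot and the scene stay as the last script left them, time stands still between calls to the robot, and variables do not carry over. Pictures are saved under pics/ and viewed, and the job is handed in when it is done.

```bash
mkdir -p pics; ls; python3 - <<'E'
from workcell import env
import cv2,numpy as np
s=env.read_state(); print({k:np.round(v,3) for k,v in s.items()})
for n in ["scene","side","wrist"]:
    p=env.grab_frame(n); cv2.imwrite(f"pics/{n}0.png",p["image"]); print(n,p["fx"],p["cx"],p["cy"],p["D"],p["position"],p["orientation"])
    for t in ["console","slot_a","load_top","clear_top","wheel_a","cap_a","drift_card"]:
        print(t,[(np.round(d["xyz"],3),round(d["score"],2)) for d in env.search_frame(p,t)][:4])
E
```

```text
pics
{'clock': np.float64(0.0), 'joint_positions': array([ 8.4605e+01,  2.2092e+01,  3.7600e-01, -2.8000e-02, -6.8409e+01,
       -1.4815e+01]), 'qvel': array([-0.044,  0.073, -0.033, -0.014,  0.004,  0.046]), 'joint_torque': array([ 0.0000e+00, -3.9066e+01,  1.8740e+01,  4.2200e+00,  1.1000e-02,
       -0.0000e+00]), 'position': array([0.216, 0.586, 0.221]), 'tool_rot': array([-8.98730e+01,  7.00000e-03,  1.59779e+02]), 'force': array([ 0.331, -0.232, -0.015]), 'wrist_torque': array([ 0.02 ,  0.007, -0.007]), 'opening': np.float64(0.997)}
scene 497.50779357195023 250.77350947991772 190.65967445122445 [-0.0472402  0.         0.         0.         0.       ] [1.0779545  0.61340898 1.16937481] [ 35.03602009   0.36396667 142.93872724]
console [(array([0.523, 0.11 , 0.078]), 0.7)]
slot_a [(array([0.522, 0.108, 0.083]), 0.81)]
load_top []
clear_top [(array([0.496, 0.195, 0.104]), 0.51)]
wheel_a [(array([0.495, 0.08 , 0.083]), 0.53), (array([0.495, 0.128, 0.095]), 0.48), (array([0.491, 0.039, 0.089]), 0.39)]
cap_a [(array([0.493, 0.196, 0.102]), 0.73), (array([0.585, 0.158, 0.102]), 0.59)]
[... 224 characters left out ...]
5e+01  1.02199747e-02 -1.73113389e+02]
console [(array([0.501, 0.134, 0.081]), 0.61)]
slot_a [(array([0.496, 0.131, 0.082]), 0.55)]
load_top [(array([ 0.492, -0.024,  0.104]), 0.51)]
clear_top [(array([0.488, 0.197, 0.098]), 0.66)]
wheel_a [(array([0.49 , 0.088, 0.086]), 0.64)]
cap_a [(array([0.578, 0.155, 0.1  ]), 0.54)]
drift_card [(array([0.488, 0.191, 0.099]), 0.42), (array([0.759, 0.052, 0.048]), 0.32)]
wrist 333.65176527974717 252.1241012342293 192.83295538686053 [-0.02451789  0.          0.          0.          0.        ] [0.28544392 0.56009569 0.38529262] [-1.57644346e+01  2.50007428e-03 -1.10215034e+02]
console []
slot_a []
load_top []
clear_top []
wheel_a []
cap_a []
drift_card []
```

View pics/scene0.png

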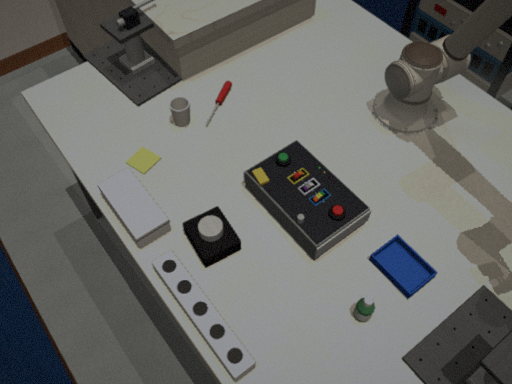

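View pics/side0.png

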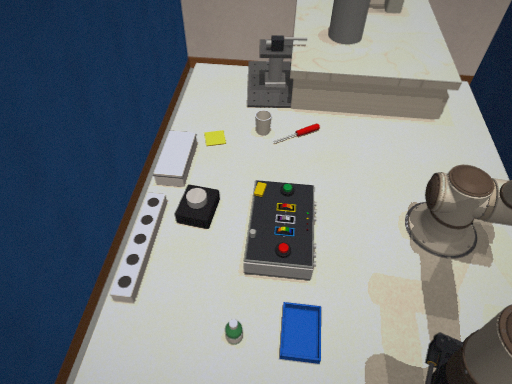

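The red button is at scene px (337,211), the green at (283,158), so green is at console −y. The card is at (261,175) and the cap at (300,217). Next I'll move the wrist camera over the wheels.

```bash
python3 - <<'E'
from workcell import env
import cv2,numpy as np
env.goto([0.485,0.10,0.2],[-90,0,90])
p=env.grab_frame("wrist"); cv2.imwrite("pics/w1.png",p["image"]); cv2.imwrite("pics/w1z.png",cv2.resize(p["image"][90:330,100:420],None,fx=2.5,fy=2.5,interpolation=cv2.INTER_CUBIC)); print(p["fx"],p["position"],p["orientation"])
for t in ["console","slot_a","load_top","clear_top","wheel_a","cap_a"]:
    print(t,[(np.round(d["xyz"],3),round(d["score"],2)) for d in env.search_frame(p,t)][:4])
s=env.read_state(); print({k:np.round(v,3) for k,v in s.items()})
E
```

```text
333.65176527974717 [0.48478476 0.02554084 0.36276245] [-1.57981120e+01  5.34176086e-02 -1.79929356e+02]
console [(array([0.494, 0.06 , 0.081]), 0.7)]
slot_a [(array([0.497, 0.06 , 0.077]), 0.91), (array([ 0.493, -0.026,  0.097]), 0.67)]
load_top [(array([ 0.489, -0.025,  0.101]), 0.73)]
clear_top [(array([0.492, 0.197, 0.102]), 0.57)]
wheel_a [(array([0.489, 0.036, 0.088]), 0.97), (array([0.489, 0.124, 0.095]), 0.87), (array([0.486, 0.081, 0.09 ]), 0.58), (array([ 0.493, -0.024,  0.102]), 0.4)]
cap_a []
{'clock': np.float64(3.558), 'joint_positions': array([ 3.0510e+01,  1.0485e+01, -1.9320e+01,  2.0000e-03, -6.0200e+01,
       -3.0478e+01]), 'qvel': array([-0.213,  0.041, -0.163, -0.059,  0.113,  0.101]), 'joint_torque': array([ 3.1000e-02, -2.7311e+01,  1.7495e+01,  3.9440e+00, -7.0000e-03,
        0.0000e+00]), 'position': array([0.485, 0.1  , 0.2  ]), 'tool_rot': array([-8.9997e+01,  4.0000e-03,  9.0034e+01]), 'force': array([-0.814, -0.739, -0.662]), 'wrist_torque': array([ 0.101, -0.074,  0.01 ]), 'opening': np.float64(1.002)}
```

View pics/w1.png

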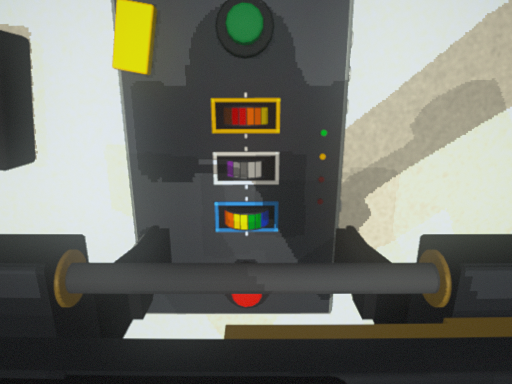

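View pics/w1z.png

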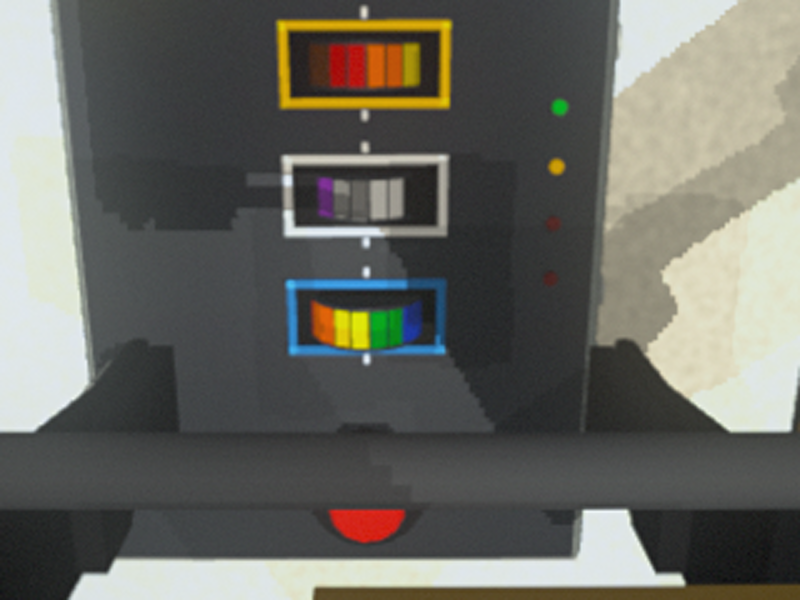

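All three patch boundaries look close to the index line in w1z (x≈365 zoomed), so I can't read the digits yet. I'll take a closer look.

```bash
python3 - <<'E'
from workcell import env
import cv2,numpy as np
env.move_straight([0.487,0.105,0.135],rate=0.15)
p=env.grab_frame("wrist"); 
import pickle; pickle.dump(p,open("w2.pkl","wb"))
cv2.imwrite("pics/w2.png",p["image"]); cv2.imwrite("pics/w2z.png",cv2.resize(p["image"][80:260,170:330],None,fx=3.3,fy=3.3,interpolation=cv2.INTER_NEAREST)); print(p["position"],p["orientation"])
for t in ["load_top","clear_top","wheel_a"]:
    print(t,[(np.round(d["xyz"],3),round(d["score"],2)) for d in env.search_frame(p,t)][:4])
print(env.read_state()["clock"])
E
```

```text
[0.48701867 0.02997602 0.29822144] [-1.57810379e+01  8.30206835e-02 -1.79974116e+02]
load_top [(array([ 0.491, -0.013,  0.104]), 0.95)]
clear_top [(array([0.492, 0.181, 0.099]), 0.64)]
wheel_a [(array([0.491, 0.038, 0.088]), 0.91), (array([0.492, 0.122, 0.094]), 0.85), (array([0.488, 0.082, 0.087]), 0.76)]
4.3417
```

View pics/w2.png

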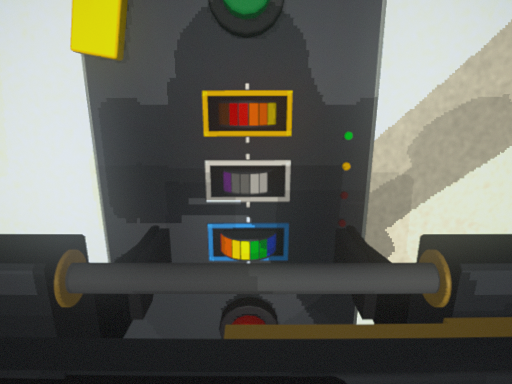

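View pics/w2z.png

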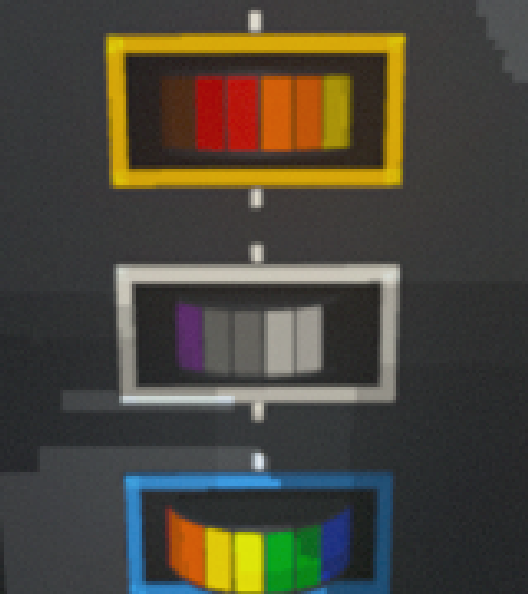

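Each colour spans two strips. All three crowns (zoomed x≈256) sit just inside the lower digit: yellow frame red|orange, white frame grey|white, blue frame yellow|green. The likely reading is a=4, b=8, c=2, with some doubt. Next I'll get the geometry from the index marks and edges.

```bash
cat > h.py <<'E'
import numpy as np,cv2
from scipy.spatial.transform import Rotation as R
def ray(p,px,z):
    K=np.array([[p["fx"],0,p["cx"]],[0,p["fy"],p["cy"]],[0,0,1]])
    u=cv2.undistortPoints(np.array([[px]],float),K,np.array(p["D"],float)).ravel()
    d=R.from_euler("xyz",p["orientation"],degrees=True).apply([u[0],-u[1],-1])
    o=np.array(p["position"]); return o+d*(z-o[2])/d[2]
E
python3 - <<'E'
import pickle,numpy as np
from h import *
p=pickle.load(open("w2.pkl","rb"))
P=[]
for z in [(255,21),(256,198),(257,252),(258,411),(259,461)]:
    w=ray(p,(170+z[0]/3.3,80+z[1]/3.3),0.08); P.append(w); print(np.round(w,4))
P=np.array(P); print("yaw from marks",np.degrees(np.polyfit(P[:,1],P[:,0],1)[0]))
# panel edges
for px in [(84,75),(107,260),(383,0),(366,215),(71,53),(121,59)]: print(px,np.round(ray(p,px,0.08),4))
E
```

```text
[0.4904 0.0225 0.08  ]
[0.4903 0.0559 0.08  ]
[0.4901 0.0667 0.08  ]
[0.49 0.1  0.08]
[0.4898 0.1111 0.08  ]
yaw from marks -0.33408137037630536
(84, 75) [0.5922 0.0154 0.08  ]
(107, 260) [0.5926 0.1424 0.08  ]
(383, 0) [ 0.4101 -0.0267  0.08  ]
(366, 215) [0.4082 0.1076 0.08  ]
(71, 53) [0.5987 0.0024 0.08  ]
(121, 59) [0.568  0.0062 0.08  ]
```

```bash
python3 - <<'E'
from workcell import env
import cv2,numpy as np
def st(m):
    s=env.read_state(); print(m,round(s["clock"],2),np.round(s["position"],4),np.round(s["force"],2),round(float(s["opening"]),3)); return s
env.gripper_to(0.0,10); st("shut")
x0,y0=0.4903,0.039
env.move_straight([x0-0.0066,y0,0.104],rotation=[-90,0,90.4],rate=0.12); st("above")
r=env.move_straight([x0-0.0066,y0,0.085],rate=0.015,force_limit=4.5); s=st(r)
E
```

```text
shut 5.87 [0.487 0.105 0.135] [-0.3   0.25  0.99] 0.002
above 6.62 [0.4841 0.0391 0.1043] [ 0.68 -0.61 -0.1 ] 0.005
True 7.53 [0.4838 0.039  0.0902] [-2.38  0.84  6.46] 0.006
```

```bash
python3 - <<'E'
from workcell import env
import cv2,numpy as np
def st(m):
    s=env.read_state(); print(m,round(s["clock"],2),np.round(s["position"],4),np.round(s["force"],2)); return s
x0,y0=0.4903,0.039
s=st(0); z=s["position"][2]; 
for i,dx in enumerate(np.arange(-0.0046,0.0072,0.0022)):
    env.move_straight([x0+dx,y0,z],rate=0.03); s=st(round(dx*1e3,1))
    fz=s["force"][2]
    if fz>8: z+=(fz-6.5)/6000
    if fz<5: z-=(6-fz)/6000
env.move_straight([x0+0.008,y0,z+0.012],rate=0.08); st("up")
E
```

```text
0 7.53 [0.4838 0.039  0.0902] [-2.38  0.84  6.46]
-4.6 7.78 [0.4869 0.0391 0.091 ] [ 0.84 -1.94  5.23]
-2.4 8.03 [0.4892 0.0391 0.0908] [ 1.57 -0.8   4.58]
-0.2 8.28 [0.4907 0.0391 0.0904] [ 0.29 -0.44  6.18]
2.0 8.53 [0.4921 0.039  0.0903] [-1.81  0.51  7.1 ]
4.2 8.78 [0.4945 0.039  0.0903] [-0.39 -0.28  7.67]
6.4 9.03 [0.4977 0.0391 0.0905] [ 2.31 -1.56  5.35]
up 9.32 [0.4978 0.039  0.1016] [-0.55 -0.06 -0.69]
```

```bash
cat > look.py <<'E'
from workcell import env
import cv2,sys,pickle,numpy as np
def look(n,y=0.16,z=0.135):
    env.move_straight([0.490,y,z],rate=0.25)
    p=env.grab_frame("wrist"); pickle.dump(p,open(n+".pkl","wb"))
    cv2.imwrite("pics/"+n+".png",p["image"])
    cv2.imwrite("pics/"+n+"z.png",cv2.resize(p["image"][20:380,170:330][:,:],None,fx=3.3,fy=1.65,interpolation=cv2.INTER_NEAREST))
    print(env.read_state()["clock"])
E
python3 -c "
from look import *
look('w3')"
```

```text
10.025
```

View pics/w3z.png

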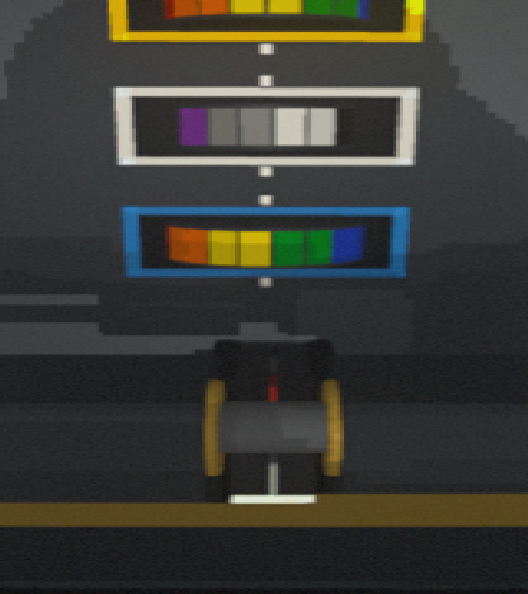

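View pics/w3.png

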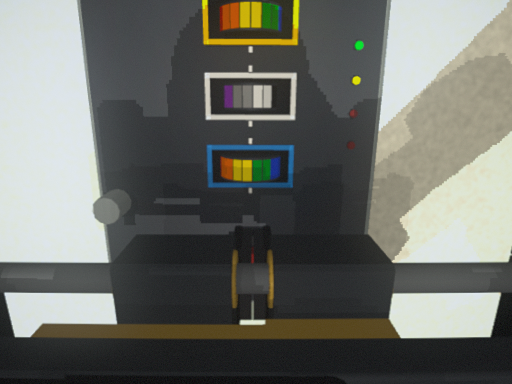

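The yellow-framed wheel's yellow patch (232–300) is now centred on the mark at 265, so c=4. White-frame b is about 8.35 and blue-frame a about 4.35, both starting between clicks. I'll drag each about −1.35 digits, b first.

```bash
cat > drag.py <<'E'
from workcell import env
import numpy as np
def st(m):
    s=env.read_state(); print(m,round(s["clock"],2),np.round(s["position"],4),np.round(s["force"],2)); return s
def drag(x0,y0,a,b,ztop=0.105):
    env.move_straight([x0+a,y0,ztop],rotation=[-90,0,90.4],rate=0.15); s=st("above"); f0=s["force"][2]
    r=env.move_straight([x0+a,y0,0.085],rate=0.015,force_limit=4.5); s=st(r)
    if not r: env.move_straight([x0+a,y0,0.11]); return False
    z=s["position"][2]
    n=int(np.ceil(abs(b-a)/0.0022))
    for dx in np.linspace(a,b,n+1)[1:]:
        env.move_straight([x0+dx,y0,z],rate=0.03); s=st(round(dx*1e3,1)); fz=s["force"][2]
        if fz>8: z+=(fz-6.5)/6000
        if fz<5: z-=(6-fz)/6000
        if fz>11: print("HIGH"); break
    env.move_straight([s["position"][0],y0,z+0.014],rate=0.08); st("up"); return True
E
python3 - <<'E'
from drag import *
from look import look
drag(0.490,0.083,0.008,-0.0088)
look('w4')
E
```

```text
above 10.72 [0.4984 0.0828 0.1052] [-0.85 -0.79  0.27]
True 11.82 [0.4983 0.0829 0.0874] [-1.27 -0.33  5.51]
5.9 12.07 [0.4957 0.083  0.0877] [-1.61  0.56  4.43]
3.8 12.32 [0.4937 0.083  0.0875] [-1.09 -0.04  6.51]
1.7 12.57 [0.4927 0.0831 0.0878] [ 1.15 -1.42  4.62]
-0.4 12.82 [0.4904 0.0831 0.0875] [ 1.78 -1.55  5.79]
-2.5 13.07 [0.4883 0.0832 0.0874] [ 1.12 -0.92  5.88]
-4.6 13.32 [0.485  0.0831 0.0871] [-0.84  0.59  7.16]
-6.7 13.57 [0.4825 0.0831 0.087 ] [-2.67  0.44  6.75]
-8.8 13.82 [0.4807 0.0831 0.087 ] [-2.2   1.28  5.92]
up 14.15 [0.4803 0.083  0.1006] [-0.47  0.52 -0.35]
14.6917
```

View pics/w4z.png

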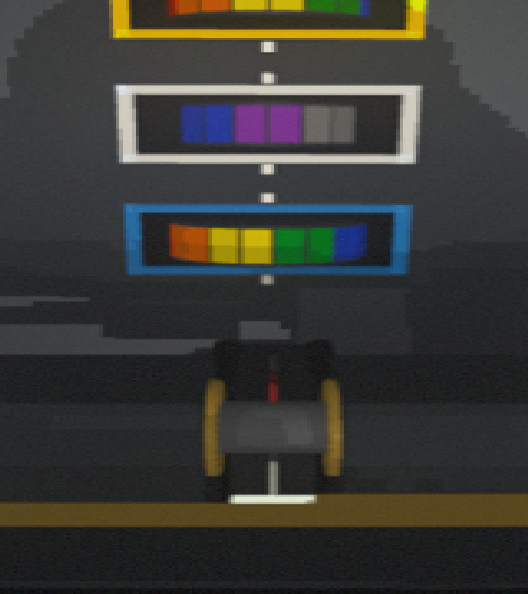

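White frame: violet (235–302) is centred on the mark at 267, so b=7. Now a, from yellow to orange.

```bash
python3 - <<'E'
from drag import *
from look import look
drag(0.4897,0.127,0.008,-0.0088,0.106)
look('w5',0.165)
E
```

```text
above 15.14 [0.4976 0.1261 0.1057] [ 0.83  0.26 -0.63]
True 16.03 [0.4981 0.127  0.0933] [-1.01 -0.41  5.78]
5.9 16.28 [0.4945 0.1269 0.0935] [-4.81  1.78  6.05]
3.8 16.53 [0.4934 0.127  0.0938] [-1.65 -0.09  5.89]
1.7 16.78 [0.4922 0.1272 0.094 ] [ 1.01 -2.35  4.61]
-0.4 17.03 [0.4902 0.1272 0.0937] [ 1.01 -1.63  5.1 ]
-2.5 17.28 [0.488  0.1272 0.0937] [ 2.2  -1.49  5.94]
-4.6 17.53 [0.485  0.1271 0.0934] [-0.91  0.33  6.7 ]
-6.7 17.78 [0.4822 0.1271 0.0932] [-2.27  0.62  6.42]
-8.8 18.03 [0.4804 0.1271 0.0931] [-1.37  0.37  6.5 ]
up 18.36 [0.4801 0.127  0.1068] [-0.12 -0.3  -0.94]
18.75
```

View pics/w5z.png

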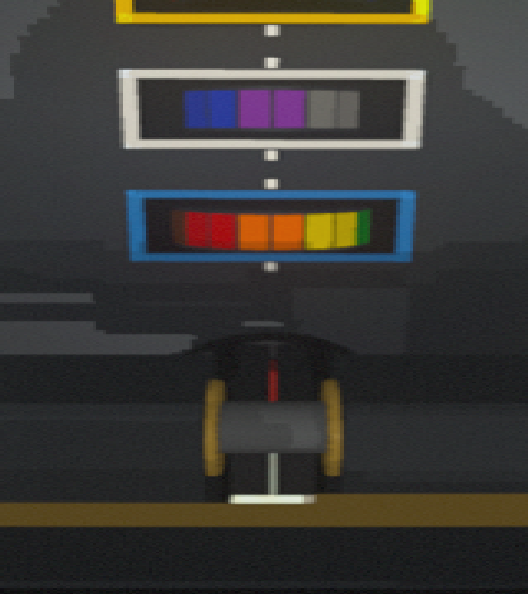

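Blue frame: orange (238–304) is centred on 271, so a=3. I'll check all three and the green button in one view before pressing.

```bash
python3 - <<'E'
from look import *
look('w6',0.12,0.17)
p=pickle.load(open('w6.pkl','rb'))
p=env.grab_frame("wrist")
cv2.imwrite("pics/w6z.png",cv2.resize(p["image"][0:240,140:360],None,fx=2.5,fy=2.5,interpolation=cv2.INTER_NEAREST))
print([(np.round(d["xyz"],4),d["score"]) for d in env.search_frame(p,"load_top")])
m=env.trace(p,"load_top")
from h import ray
if m:
    ys,xs=np.nonzero(m[0]["mask"]); print(xs.mean(),ys.mean(),ys.min(),ray(p,(xs.mean(),ys.mean()),0.102))
E
```

```text
19.175
[(array([ 0.49  , -0.0125,  0.0995]), 0.51)]
250.6368715083799 2.776536312849162 0 [ 0.49043888 -0.01382622  0.102     ]
```

View pics/w6z.png

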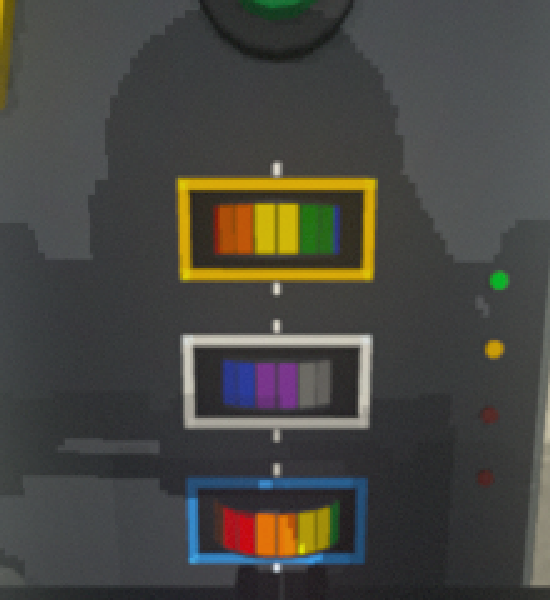

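All three patches are centred: yellow (254–299), violet (256–298) and orange (255–298), against the marks at x=277. The code is 374. Now I'll press green.

```bash
python3 - <<'E'
from drag import *
from look import *
x,y=0.4907,-0.0267
env.move_straight([x,y,0.125],rotation=[-90,0,90.4],rate=0.15); f0=st("above")["force"][2]
r=env.move_straight([x,y,0.094],rate=0.012,force_limit=3.0); s=st(r); zc=s["position"][2]
z=zc
for i in range(20):
    z-=0.0006
    env.move_straight([x,y,z],rate=0.012); s=st(i)
    if s["force"][2]-f0>7.5: break
env.dwell(0.2); st("hold")
env.move_straight([x,y,0.13],rate=0.06); st("up")
E
```

```text
above 20.5 [ 0.491  -0.0263  0.1252] [0.07 0.63 0.44]
True 22.39 [ 0.4907 -0.0267  0.0993] [-0.42  0.79  3.45]
0 22.64 [ 0.4907 -0.0267  0.0988] [-1.05  0.09  2.85]
1 22.89 [ 0.4907 -0.0267  0.0982] [-0.53  0.81  4.17]
2 23.14 [ 0.4907 -0.0267  0.0975] [-1.12  0.83  4.  ]
3 23.39 [ 0.4907 -0.0267  0.0969] [-0.66  0.04  4.64]
4 23.64 [ 0.4907 -0.0267  0.0964] [-1.17  0.75  4.35]
5 23.89 [ 0.4907 -0.0267  0.0963] [-2.72  1.71  9.21]
hold 24.09 [ 0.4907 -0.0267  0.0963] [-4.03  1.47  9.02]
up 24.82 [ 0.4904 -0.0267  0.1298] [ 0.13 -0.4  -0.62]
```

The button hit its hard stop at z≈0.0963 with about 9 N, then I released it. Last, a final look.

```bash
python3 - <<'E'
from look import *
look('w7',0.12,0.19)
p=env.grab_frame("wrist")
cv2.imwrite("pics/w7z.png",cv2.resize(p["image"][0:240,100:400],None,fx=2.5,fy=2.5,interpolation=cv2.INTER_NEAREST))
p=env.grab_frame("scene"); cv2.imwrite("pics/s7.png",p["image"])
print(env.read_state()["force"])
E
```

```text
25.65
[ 0.51541461 -0.8756482   1.08989364]
```

View pics/w7z.png

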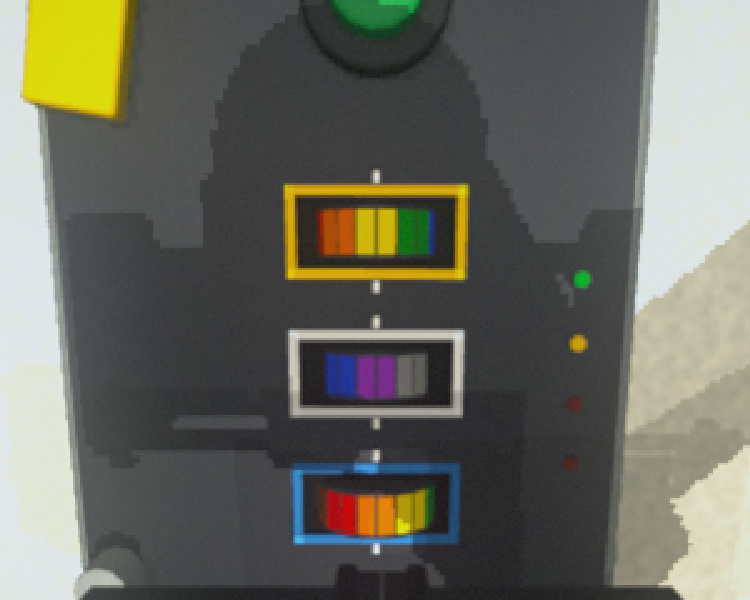

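View pics/s7.png

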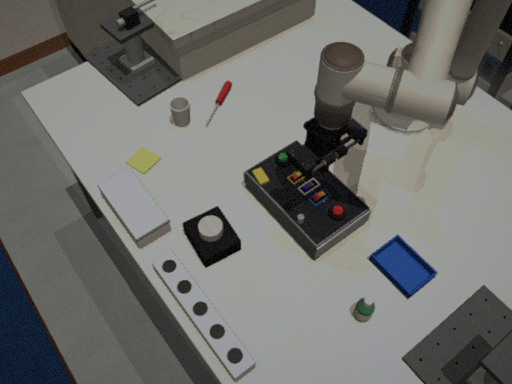

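The wheels still show orange, violet and yellow centred on the marks (x≈376). The green button is back up, and the card, cap and other things have not moved.

```bash
python3 -c "
from workcell import env
env.close_job(); print(env.read_state()['clock'])"
```

```text
the job is handed in; nothing more can be done
the job is handed in; nothing more can be done
```

The console's thumbwheels are set to 374, and I pressed the green LOAD button fully down once and released it. I handed the job in at about 26 s of the 70 s allowed.

- **Wheels:** each wheel took one fingertip drag at about 4.5–8 N, under the 13 N limit. All three started between two clicks: blue at about 4.35, white at about 8.35 and yellow at about 2.4. My first estimate of one click or so each was therefore uncertain until I looked again after the first drag.
- **Check before loading:** one wrist view showed orange, violet and yellow all centred between their white index marks.
- **Loading:** the green button met its hard stop at a tip height of 96.3 mm with about 9 N, then sprang back. I took "fully down" from that stop, since the button's travel itself is not reported.
- **Final check:** the wheels still showed 374 after the press. I never touched the red button, the arm was clear of everything, and nothing else had moved in the pictures. No check failed.

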